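# Snap the cap onto the nail stamper

### The arm

A 6-joint arm with a two-finger parallel gripper is mounted at the origin on a cart in front of the work surface, level with it; the furniture and walls round the work are solid. World frame = base frame: x ahead of the robot, y to its left, z up, the work surface at z = 0. Lengths are in m, angles in rad, forces in N, time in s.
With the tool pointing down it reaches from about 0.375 to 0.975 m from the base axis. Payload 3.8 kg.
Tool frame: the origin (TCP) lies on the centre line of the jaws, within the pads' length; the fingertips stand 17 mm ahead of it and the grasp point (between the pads) lies 2 mm behind it (bot.tip_extent is the distance from the TCP to the fingertips, in m); z points along the fingers, y is the line along which they close (so a half turn about z gives the same grasp; the last joint's range is limited). The gripper opens to 85 mm and grips with 20 to 120 N. Pads are 22 mm wide; open, the fingers measure 114 mm over their backs; the gripper's body (76 mm by 85 mm) begins 54 mm behind the grasp point. The pads swing forward as they close: fully open they stand 13 mm farther back than shut.
Start: joints at [1.244, 0.264, 1.604, -0, 1.274, -0.037], TCP at [0.193, 0.647, 0.248] pointing down, gripper open.
Joint ranges: [-2.63, 2.63], [-0.94, 2.18], [0.31, 2.57], [-1.31, 4.45], [0, 2.66], [-2.55, 2.55]. Speed limits (rad/s): [2.57, 2.57, 3.14, 3.14, 3.14, 3.14].

### API

Orientations are given as a rotation vector (axis times angle).
In Python, from workcell import readout, read_camera, finish_job, bot gives the robot as it stands.
- The arm moves only by the tool jog_arm, never from a script. Its argument "deltas" is one flat list of numbers, 7 for each row, row after row: the shift along the tool's x, y, z in m, then the turn, a rotation vector about the tool's x, y, z in degrees, then the gripper command: -1 is shut, 1 is fully open, values between are in proportion. A call has 1 to 8 rows; each row is the pose to reach, as a shift and turn from the pose commanded when the call began, along the tool's axes at that moment; what a row does not reach only later rows make up. A row lasts 1/10 s, in which the tool goes at most 50 mm and 8.59 degrees, less where a joint would pass 70% of its speed; a pose out of reach is approached as far as the arm can. A call with a gripper value outside its range is refused whole. The fingers move at their own pace and stop on an object; "squeeze" is the grip in N (left out, the last holds). Time passes only in rows, so rows that repeat a pose let the fingers close. It gives the time, the measured TCP pose, the force, the opening and the grip force at its end, in the units of the state.
- readout.read_state(): the state, without advancing time (a new reading comes with each control period).
- read_camera(name): name is "side" or "top" or "wrist"; returns a dict with "color" (400x640x3 uint8, blue, green, red), "fx", "fy", "cx", "cy" (pixels), "origin" and "attitude" of the camera in the world. Camera axes: x right, y down, z forward; pixel columns grow to the right and rows downward; lengths in m; the calibration is good to about 2 mm. A picture is of the moment at which its call begins. There is no depth.
- finish_job(): hands the job in; it is judged then, once.
The state is a dict: "time": time; "q": joint angles; "joint_vel": joint speeds; "joint_torque": joint torques, N m; "tool_pos": TCP position; "tcp_rot": TCP orientation; "wrist_force": force on the tool from outside, world axes, zero at the start; "torque": the same for the moment, N m; "width": opening from 0.0 (shut) to 1.0 (fully open); "grip_force": force on a finger pad.
Only numpy, scipy, OpenCV 4.12 (cv2) and the standard library are available. Lean on these libraries where they do the work, as an engineer would, in place of code of your own. Each camera call takes 0.05 s, during which the arm holds its last target. There are 200 camera calls.

### The job

Take the pink cap (not the teal one) and put it mouth down over the white head of the pink nail stamper that stands in the desk stand, then press it straight down until it clicks over the little spring nubs and is fully home on the stamper's shoulder. Keep pressing after the click: the program finishes while the gripper is still on the cap and pushing it firmly down, with the stamper's spring cushion pressed in; do not let go or ease off. Leave the teal cap and the two polish bottles where they are.

Things in the scene. Friction and masses are not known exactly. Their poses are not given: they have to be found in the camera images.
- pink_cap: loose pink ribbed round cap standing mouth down on the shelf, 33 mm tall, about 35 g. Body 38 mm across; round the open lower end a rim 45 mm across and 6 mm high, on which fingertips can bear. Inside: mouth chamfered from 34 mm to a lip of 29 mm bore 2.5 to 4 mm above the lower edge, then 34 mm wide, 29 mm deep. Origin: centre of the lower edge, z up to the closed top; yaw is of no matter.
- stand: round desk stand, fixed to the pale grey shelf board (310 x 184 mm, top 15 mm above the tables) that bridges the gap between two tables: dark base 68 mm across, 43 mm wide metal cup 45 mm tall; the pink stamper stands upright in it. Origin: centre of its underside, on the shelf. Right of the shelf stand a brown open box, 110 mm high, from 57 mm off its edge, and a 200 mm tall can.
- seat (a point): centre of the pink stamper's flat shoulder (43 mm across) on which the cap's lower edge comes to rest; 75 mm above the shelf while nothing presses, goes down with the stamper, z up. Four steel spring nubs stand out of the white head 8 mm above it, to 33 mm across.
- head_top (a point): top centre of the stamper's white head, 26 mm across with a rounded top, 23.5 mm above the shoulder. The cap's lip meets the nubs with the cap's lower edge about 9 mm above the shoulder; the push must then rise to roughly 8 to 16 N (the cushion gives 3 to 5 mm meanwhile) before it slips over with a sudden drop of force and snaps down to the shoulder.
- stamper (a joint): how far the stamper is pressed down into its spring cushion, m: 0 free (up to 2 N), then 2.5 N for each mm, at most 0.012.
- teal_cap: bystander: a loose cap of the same shape and size as the pink one, but teal, also on the shelf; leave it alone. Origin at the centre of its lower edge. The two caps and the stand stand on the shelf one behind the other (along x), 80 to 125 mm apart, in any order, so gripping across (fingers closing along y) has the most room.
- red_polish: bystander: loose nail polish bottle, red with black cap, 34 mm wide, 84 mm tall, on the table left of the shelf; origin at the centre of its underside.
- white_polish: bystander: loose white polish bottle with white cap, 35 mm wide, 86 mm tall, on the table left of the shelf; origin at the centre of its underside.
- lamp_shade (a point): fixed hazards: centre of the lower rim of the 190 mm wide lamp shade hanging over the left table, 310 mm above it. Also a clear acrylic screen, 700 mm tall, that stands across the front of the left table 165 mm nearer the robot than this point (square to x); its right edge is 125 mm right of this point. Fold the arm back, swing right past that edge, then reach out to the shelf.
Things that resemble listed ones, but are neither listed nor needed, are in the scene too. There is more than one size of the pink_cap; the job needs the largest.

How it is judged:
By the outcome, as a careful person would: the job done as asked, in the order asked, and still so for the second after the job is handed in, while the arm keeps its last pose, push and grip.
It also fails if it takes over 48 s, if anything falls off the work surface, if the arm or the gripper's body presses on something with over 40 N, if the wrist force passes 120 N, or if a joint passes its speed limit or range.

## Working session

There is one attempt and no reset: what is moved stays moved. The work goes in short steps, Python scripts to look and compute and a tool call to move; the robot and the scene stay as the last step left them, time stands still between calls to the robot, and variables do not carry over. Pictures are saved under pics/ and viewed, at most 10 in all, crops included, and the job is handed in when it is done.

Besides the shell and the picture viewer there is one more tool, called after "Emit:" as a command line: name --argument value ..., lists and objects as JSON in quotes. jog_arm: Moves the arm, as the interface text tells. Its arguments: {"type":"object","properties":{"deltas":{"type":"array"},"squeeze":{"type":"number"}},"required":["deltas"]}

```bash
ls; mkdir -p pics; python3 - <<'E'
from workcell import readout, read_camera, bot
import cv2,numpy as np
s=readout.read_state();print(s)
ims=[]
for n in("side","top"):
    c=read_camera(n);cv2.imwrite(f"pics/{n}0.png",c["color"]);print(n,{k:np.round(c[k],4).tolist() for k in c if k!="color"})
    np.save(f"{n}.npy",c,allow_pickle=True)
E
```

```text
pics
{'time': 0.0, 'q': array([ 1.24405182e+00,  2.64765478e-01,  1.60541230e+00, -1.82129409e-05,
        1.27367615e+00, -3.68824739e-02]), 'joint_vel': array([ 0.00156658,  0.00070837,  0.00178812,  0.00078348, -0.00058472,
        0.00029126]), 'joint_torque': array([ 2.13794388e-03, -5.15103507e+01, -3.67323446e+01, -6.08794176e-05,
        1.29722140e-02, -2.68772362e-05]), 'tool_pos': array([0.19269821, 0.64617482, 0.24693298]), 'tcp_rot': array([-0.45365673, -3.10826744,  0.00349796]), 'wrist_force': array([ 0.19297334, -0.11439545,  0.04872275]), 'torque': array([ 0.03077867, -0.00087065, -0.00900813]), 'grip_force': 0.0, 'width': 1.0039220484729117}
side {'fx': 444.3593, 'fy': 444.3593, 'cx': 316.7023, 'cy': 201.3493, 'origin': [0.4897, -0.65, 0.7373], 'attitude': [-2.2458, 0.0575, -0.0264]}
top {'fx': 393.3606, 'fy': 393.3606, 'cx': 321.7143, 'cy': 194.6007, 'origin': [0.324, 0.0629, 1.1724], 'attitude': [-2.1038, 2.1432, -0.1846]}
```

View pics/side0.png

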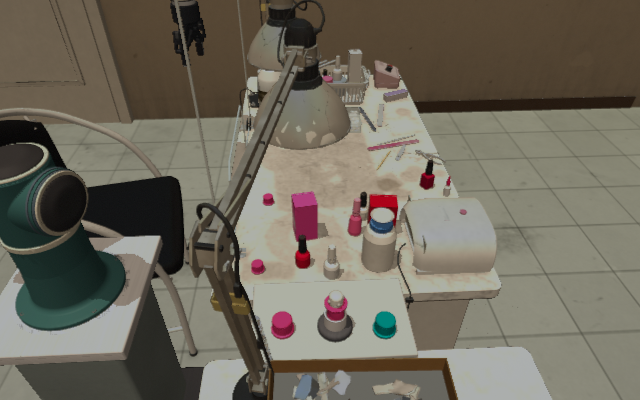

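View pics/top0.png

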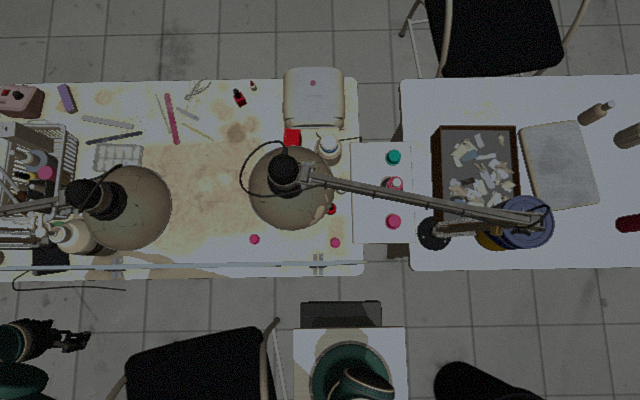

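The side view shows three pink caps. One is on the shelf at (283,324). The other two are small ones on the left table, at (258,267) and (268,199). On the shelf the stamper is at (335,305) and the teal cap at (385,324). In the top view the shelf pink cap is at (393,221), the stamper at (394,184) and teal at (394,157). A lamp arm crosses above the shelf, so I'll measure its height too.

```bash
cat > h.py <<'E'
import numpy as np,cv2
from scipy.spatial.transform import Rotation as R
def ray(c,u,v):
    d=R.from_rotvec(c["attitude"]).as_matrix()@np.array([(u-c["cx"])/c["fx"],(v-c["cy"])/c["fy"],1]);return np.array(c["origin"]),d/np.linalg.norm(d)
def onz(c,u,v,z):
    o,d=ray(c,u,v);return o+d*(z-o[2])/d[2]
def tri(c1,p1,c2,p2):
    o1,d1=ray(c1,*p1);o2,d2=ray(c2,*p2)
    t=np.linalg.lstsq(np.c_[d1,-d2],o2-o1,rcond=None)[0]
    a,b=o1+t[0]*d1,o2+t[1]*d2;return (a+b)/2,np.linalg.norm(a-b)
def proj(c,p):
    q=R.from_rotvec(c["attitude"]).as_matrix().T@(np.array(p)-c["origin"]);return c["fx"]*q[0]/q[2]+c["cx"],c["fy"]*q[1]/q[2]+c["cy"]
def blobs(img,lo,hi,amin=20):
    m=cv2.inRange(cv2.cvtColor(img,cv2.COLOR_BGR2HSV),lo,hi)
    n,_,st,ce=cv2.connectedComponentsWithStats(m)
    return [(st[i].tolist(),ce[i].round(1).tolist()) for i in range(1,n) if st[i][4]>=amin]
E
python3 - <<'E'
from h import *
S=np.load("side.npy",allow_pickle=True).item();T=np.load("top.npy",allow_pickle=True).item()
np.set_printoptions(precision=4,suppress=True)
for n,c in(("S",S),("T",T)):
    for nm,lo,hi in(("pink",(155,120,90),(174,255,255)),("teal",(80,120,60),(95,255,255))):
        for b in blobs(c["color"],lo,hi):
            print(n,nm,b, onz(c,*b[1],.035))
print("elbow",tri(S,(210,245),T,(540,220)))
print("lamphead",tri(S,(298,35),T,(288,172)))
print("shelf corners T",[onz(T,*p,.015)[:2] for p in((353,142),(411,142),(409,243),(351,242))])
print("shelf corners S",[onz(S,*p,.015)[:2] for p in((253,283),(404,280),(415,354),(268,359))])
b=cv2.resize(S["color"][260:380,240:430],None,fx=4,fy=4,interpolation=cv2.INTER_CUBIC)
t=cv2.resize(T["color"][130:250,330:450],None,fx=4,fy=4,interpolation=cv2.INTER_CUBIC)
cv2.imwrite("pics/crop1.png",b);cv2.imwrite("pics/crop2.png",t)
E
```

```text
S pink ([387, 143, 11, 4, 22], [391.5, 144.3]) [0.7722 0.4876 0.035 ]
S pink ([369, 146, 10, 3, 21], [373.8, 147.2]) [0.7165 0.4741 0.035 ]
S pink ([422, 173, 12, 6, 37], [427.7, 175.9]) [0.8407 0.3201 0.035 ]
S pink ([263, 193, 11, 12, 100], [267.9, 199.0]) [0.41   0.2412 0.035 ]
S pink ([292, 192, 26, 49, 1014], [305.0, 214.8]) [0.5024 0.1744 0.035 ]
S pink ([349, 215, 12, 20, 210], [354.7, 224.9]) [0.6189 0.1314 0.035 ]
S pink ([252, 259, 12, 15, 148], [257.2, 266.4]) [0.3952 0.0098 0.035 ]
S pink ([325, 296, 22, 25, 272], [335.3, 310.1]) [ 0.5524 -0.1129  0.035 ]
S pink ([271, 312, 23, 27, 493], [282.1, 325.0]) [ 0.4499 -0.1419  0.035 ]
S teal ([373, 312, 23, 27, 490], [384.4, 324.8]) [ 0.6416 -0.1513  0.035 ]
T pink ([168, 112, 10, 32, 122], [173.0, 127.2]) [0.7491 0.5183 0.035 ]
T pink ([38, 166, 14, 13, 132], [44.9, 172.3]) [0.6156 0.8953 0.035 ]
T pink ([388, 177, 15, 13, 63], [393.7, 183.7]) [ 0.5603 -0.1436  0.035 ]
T pink ([386, 215, 15, 14, 150], [393.6, 221.2]) [ 0.4494 -0.1377  0.035 ]
T pink ([250, 235, 9, 9, 66], [253.9, 239.0]) [0.4054 0.2671 0.035 ]
T pink ([331, 238, 9, 10, 69], [334.9, 242.7]) [0.3905 0.0338 0.035 ]
T teal ([386, 150, 15, 15, 143], [393.6, 156.7]) [ 0.6427 -0.1475  0.035 ]
elbow (array([ 0.4024, -0.3392,  0.4385]), np.float64(0.0008025873193825893))
lamphead (array([0.4948, 0.127 , 0.4818]), np.float64(0.003870821635721816))
shelf corners T [array([ 0.6974, -0.0294]), array([ 0.6937, -0.2067]), array([ 0.3869, -0.1829]), array([ 0.3929, -0.0138])]
shelf corners S [array([ 0.3862, -0.0186]), array([ 0.7067, -0.0268]), array([ 0.6908, -0.2026]), array([ 0.4241, -0.1989])]
```

View pics/crop1.png

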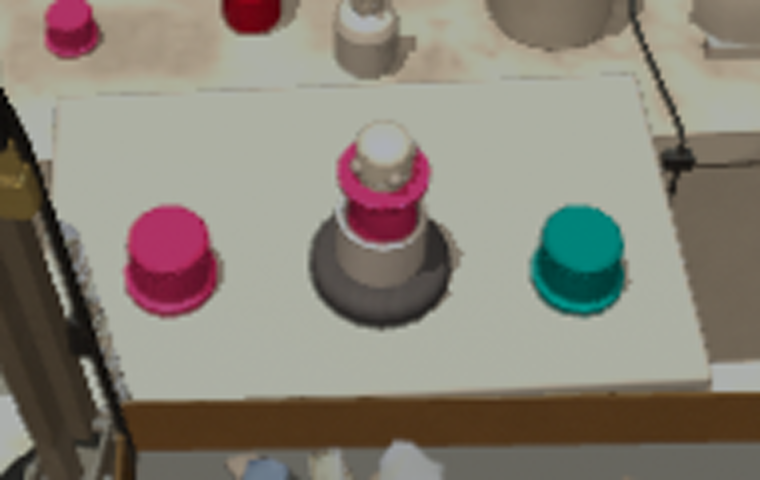

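View pics/crop2.png

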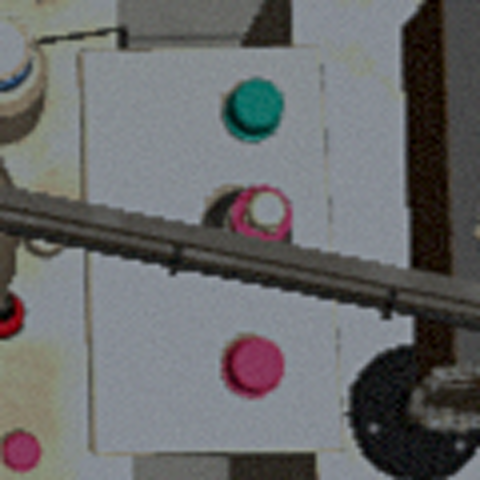

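The crops confirm it: the shelf pink cap at side (283,324) has a rim and is the same size as the teal cap. The pink caps on the left table, at (258,267) and (268,199), look about half as wide, so the shelf one is the largest. The lamp arm seems to run about 0.45 m up, right above this cap, so I'll check the robot's kinematics and pin the lamp arm down.

View pics/lamp.png

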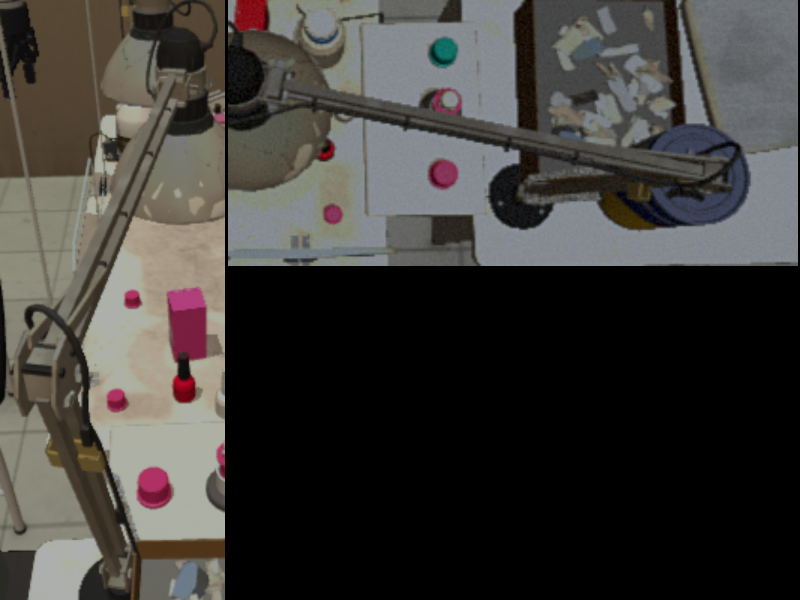

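The lamp arm runs from (0.40,-0.34,0.44) to (0.48,0.07,0.46), above the pink cap. Next I'll locate the shade rim and the screen edge, and get the tool axes.

```bash
python3 - <<'E'
from h import *
from workcell import readout,read_camera
np.set_printoptions(precision=3,suppress=True)
S=np.load("side.npy",allow_pickle=True).item();T=np.load("top.npy",allow_pickle=True).item()
print("shade T",onz(T,291,186,.31), "S", onz(S,304,112,.31))
print("screen top-right T z.7",onz(T,410,262,.7),onz(T,0,272,.7)," bottom line z0",onz(T,365,275,0))
m=R.from_rotvec(readout.read_state()["tcp_rot"]).as_matrix();print(m)
w=read_camera("wrist");print(w["origin"],R.from_rotvec(w["attitude"]).as_matrix())
print(m.T@(w["origin"]-readout.read_state()["tool_pos"]))
E
```

```text
shade T [0.502 0.136 0.31 ] S [0.505 0.177 0.31 ]
screen top-right T z.7 [ 0.327 -0.037  0.7  ] [0.324 0.449 0.7  ]  bottom line z0 [ 0.297 -0.053  0.   ]
[[-0.958  0.286 -0.001]
 [ 0.286  0.958 -0.002]
 [ 0.    -0.002 -1.   ]]
[0.112 0.672 0.372] [[ 0.285  0.907  0.311]
 [ 0.958 -0.269 -0.094]
 [-0.002  0.325 -0.946]]
[ 0.085  0.001 -0.124]
```

Emit:
jog_arm --deltas '[-0.03,0,-0.05,0,0,0,1,-0.03,0,-0.05,0,0,0,1]'

```text
time: 0.35
tool_pos: [0.224, 0.6394, 0.3028]
tcp_rot: [0.455, 3.106, 0.009]
wrist_force: [0.2, -0.1, 1.3]
width: 0.999
grip_force: 0.0
```

```bash
cat > log.py <<'E'
from workcell import readout
import numpy as np,json
s=readout.read_state();open("fk.txt","a").write(json.dumps([s["q"].tolist(),s["tool_pos"].tolist(),s["tcp_rot"].tolist()])+"\n")
print(round(s["time"],2),s["q"].round(3),s["tool_pos"].round(4),s["tcp_rot"].round(4))
E
python3 log.py
```

```text
0.35 [ 1.198e+00  2.380e-01  1.536e+00 -1.000e-03  1.361e+00 -8.200e-02] [0.224  0.6394 0.3028] [0.4547 3.1057 0.0093]
```

Emit:
jog_arm --deltas '[0.01,-0.25,-0.12,0,0,0,0,0.01,-0.25,-0.12,0,0,0,0,0.01,-0.25,-0.12,0,0,0,0,0.01,-0.25,-0.12,0,0,0,0,0.01,-0.25,-0.12,0,0,0,0,0.01,-0.25,-0.12,0,0,0,0]'

```text
time: 0.95
tool_pos: [0.1397, 0.3994, 0.4206]
tcp_rot: [0.454, 3.108, 0.005]
wrist_force: [1.5, 0.6, 0.6]
width: 0.504
grip_force: 0.0
```

```bash
python3 log.py
```

```text
0.95 [ 1.175 -0.287  1.84   0.     1.585 -0.106] [0.1397 0.3994 0.4206] [0.4537 3.1079 0.0052]
```

Emit:
jog_arm --deltas '[0.008,-0.17,-0.03,0,0,0,0,0.008,-0.17,-0.03,0,0,0,0,0.008,-0.17,-0.03,0,0,0,0,0.008,-0.17,-0.03,0,0,0,0]'

```text
time: 1.35
tool_pos: [0.0832, 0.2383, 0.4496]
tcp_rot: [0.454, 3.108, 0.005]
wrist_force: [1.2, 0.4, 0.4]
width: 0.502
grip_force: 0.0
```

```bash
python3 log.py; python3 - <<'E'
import json,numpy as np
D=[json.loads(l) for l in open("fk.txt")]
D.append([[1.24405,.264765,1.60541,0,1.273676,-.03688],[.192698,.646175,.246933],[-.45366,-3.10827,.0035]])
from scipy.optimize import lsq_linear
A=[];b=[]
for q,p,_ in D:
    s2,s3=q[1],q[1]+q[2]
    A.append([np.sin(s2),np.sin(s3),np.cos(s3),1,0]);b.append(np.hypot(p[0],p[1]))
    A.append([np.cos(s2),np.cos(s3),-np.sin(s3),0,1]);b.append(p[2])
x,res,*_=np.linalg.lstsq(np.array(A),np.array(b),rcond=None);print("a2 a3 off a1 h-L",x.round(3),res)
E
```

```text
1.35 [ 1.136 -0.636  1.997  0.     1.777 -0.145] [0.0832 0.2383 0.4496] [0.4538 3.1076 0.0054]
a2 a3 off a1 h-L [ 0.527  0.572  0.032 -0.001 -0.063] [3.40615999e-07]
```

The wrist now folds back well inside the screen line (x≈0.33). Next I'll swing right at a radius of about 0.25, keeping the tool's heading, which already has the fingers nearly along y.

Emit:
jog_arm --deltas '[-0.14,-0.06,0,0,0,0,0,-0.14,-0.06,0,0,0,0,0,-0.14,-0.06,0,0,0,0,0,-0.14,-0.06,0,0,0,0,0,-0.217,-0.163,0,0,0,0,0,-0.217,-0.163,0,0,0,0,0,-0.217,-0.163,0,0,0,0,0,-0.217,-0.163,0,0,0,0,0]'

```text
time: 2.15
tool_pos: [0.2465, 0.0173, 0.4478]
tcp_rot: [0.479, 3.104, -0.004]
wrist_force: [-0.3, 0.4, 0.2]
width: 0.5
grip_force: 0.0
```

```bash
python3 log.py
```

```text
2.15 [-2.800e-02 -6.450e-01  2.004e+00 -2.000e-03  1.782e+00 -1.293e+00] [0.2465 0.0173 0.4478] [ 0.4793  3.1043 -0.0035]
```

Emit:
jog_arm --deltas '[-0.027,-0.125,0,0,0,-16.6,0,-0.027,-0.125,0,0,0,-16.6,0,-0.027,-0.125,0,0,0,-16.6,0,-0.027,-0.125,0,0,0,-16.6,0]'

```text
time: 2.55
tool_pos: [0.2357, -0.1054, 0.4482]
tcp_rot: [-0.004, 3.141, -0.0]
wrist_force: [0.1, -0.5, 0.5]
width: 0.501
grip_force: 0.0
```

```bash
python3 log.py
```

```text
2.55 [-0.518 -0.622  1.993  0.     1.77  -2.091] [ 0.2357 -0.1054  0.4482] [-4.5000e-03  3.1407e+00 -3.0000e-04]
```

Emit:
jog_arm --deltas '[0,0,0,0,-16,0,0,0,0,0,0,-16,0,0,0,0,0,0,-16,0,0]'

```text
time: 2.85
tool_pos: [0.2342, -0.1054, 0.4486]
tcp_rot: [0.012, 2.859, -0.004]
wrist_force: [1.1, 0.7, 1.0]
width: 0.501
grip_force: 0.0
```

```bash
python3 log.py; cat > fit.py <<'E'
import json,numpy as np
from scipy.optimize import least_squares
from scipy.spatial.transform import Rotation as R
D=[json.loads(l) for l in open("fk.txt")]
Rz=lambda a:R.from_euler("z",a).as_matrix(); Ry=lambda a:R.from_euler("y",a).as_matrix()
def fk(q,x):
    a2,a3,off,a1,h,L,lat=x
    # planar chain, lateral offset, then q4 roll about forearm, q5 pitch, q6 roll
    M=Rz(q[0]);p=M@[a1,lat,h]
    A=M@Ry(q[1]);e=p+A@[0,0,a2];B=A@Ry(q[2]);w=e+B@[off,0,a3]
    C=B@Rz(q[3])@Ry(q[4]);return p,e,w,w+C@[0,0,L],C@Rz(q[5])
def res(x): return np.concatenate([fk(q,x)[3]-p for q,p,_ in D])
if __name__=="__main__":
    s=least_squares(res,[.5,.55,.03,0,.25,.3,.025]);print(s.x.round(4),abs(s.fun).max())
    np.save("kin.npy",s.x)
    q,p,r=D[-1];print(fk(q,s.x)[4].round(3),R.from_rotvec(r).as_matrix().round(3))
    for q,p,r in D[-1:]: print([v.round(3) for v in fk(q,s.x)[:4]])
E
python3 fit.py
```

```text
2.85 [-0.775 -0.805  2.088  0.194  1.65  -2.301] [ 0.2342 -0.1054  0.4486] [ 0.0118  2.8589 -0.0044]
[0.512  0.5662 0.0014 0.     0.2518 0.3307 0.0249] 1.922188519465351e-10
[[-0.009 -0.96   0.279]
 [-1.     0.008 -0.004]
 [ 0.002 -0.279 -0.96 ]] [[-0.96   0.009  0.279]
 [ 0.008  1.    -0.004]
 [-0.279 -0.002 -0.96 ]]
[array([0.017, 0.018, 0.252]), array([-0.246,  0.276,  0.607]), array([ 0.142, -0.104,  0.766]), array([ 0.234, -0.105,  0.449])]
```

```bash
cat > clr.py <<'E'
from fit import *
x=np.load("kin.npy")
def ik(p,t,q0,roll=0.):
    Rt=R.from_euler("y",t)*R.from_euler("x",roll)*R.from_matrix(np.array([[0,1,0],[1,0,0],[0,0,-1.]]).T)  # placeholder z down; only z axis matters
    zd=Rt.as_matrix()[:,2]
    def f(q):
        r=fk([*q,0],x);return np.r_[r[3]-p,(r[4][:,2]-zd)*.3]
    s=least_squares(f,q0,bounds=([-2.63,-.94,.31,-1.31,0],[2.63,2.18,2.57,4.45,2.66]));return s.x,np.abs(s.fun).max()
def segd(a,b,c,d):
    u=np.linspace(0,1,120)[:,None];P=a+u*(b-a);Q=c+u*(d-c)
    D=np.linalg.norm(P[:,None]-Q[None],axis=2);i,j=np.unravel_index(D.argmin(),D.shape);return D.min(),P[i],Q[j]
la,lb=np.array([.404,-.344,.443]),np.array([.482,.069,.461])
ba=np.array([.405,-.25,.02])
if __name__=="__main__":
  np.set_printoptions(precision=3,suppress=True)
  for nm,p in(("pick",[.449,-.142,.04]),("place",[.556,-.143,.11]),("above",[.556,-.143,.17])):
    for t in(-40,-20,0,20,40):
        q,e=ik(np.array(p),np.radians(t),[-.3,0,1.8,0.,1.3])
        r=fk([*q,0],x);d1=segd(r[1],r[2],la,lb);d2=segd(r[2],r[3],la,lb)
        print(nm,t,"err%.4f"%e,q,"wrist",r[2],"fore-lamp %.3f"%d1[0],"above" if d1[1][2]>d1[2][2] else "below","tool-lamp %.3f"%d2[0],"fore at",d1[1])
E
python3 clr.py
```

```text
pick -40 err0.0121 [-0.631 -0.057  2.57   1.367  0.402] wrist [ 0.259 -0.159  0.304] fore-lamp 0.228 below tool-lamp 0.229 fore at [ 0.248 -0.15   0.323]
pick -20 err0.0000 [-0.468 -0.047  2.431  0.349  0.468] wrist [ 0.336 -0.142  0.351] fore-lamp 0.145 below tool-lamp 0.145 fore at [ 0.333 -0.141  0.354]
pick 0 err0.0000 [-0.359  0.116  2.211 -0.     0.814] wrist [ 0.449 -0.142  0.371] fore-lamp 0.054 below tool-lamp 0.081 fore at [ 0.407 -0.126  0.413]
pick 20 err0.0000 [-0.29   0.328  1.99  -0.107  1.161] wrist [ 0.562 -0.142  0.351] fore-lamp 0.006 above tool-lamp 0.156 fore at [ 0.452 -0.109  0.458]
pick 40 err0.0000 [-0.248  0.554  1.783 -0.159  1.488] wrist [ 0.662 -0.142  0.293] fore-lamp 0.035 above tool-lamp 0.268 fore at [ 0.476 -0.095  0.479]
place -40 err0.0000 [-0.462 -0.059  2.41   1.119  0.324] wrist [ 0.343 -0.143  0.363] fore-lamp 0.131 below tool-lamp 0.131 fore at [ 0.343 -0.143  0.363]
place -20 err0.0000 [-0.366  0.028  2.191  0.216  0.606] wrist [ 0.443 -0.143  0.421] fore-lamp 0.024 below tool-lamp 0.031 fore at [ 0.429 -0.138  0.432]
place 0 err0.0000 [-0.29
[... 507 characters left out ...]
 -0.143  0.423] fore-lamp 0.101 below tool-lamp 0.092 fore at [ 0.343 -0.143  0.423]
above -20 err0.0000 [-0.366 -0.051  2.141  0.184  0.732] wrist [ 0.443 -0.143  0.481] fore-lamp 0.029 above tool-lamp 0.011 fore at [ 0.443 -0.143  0.481]
above 0 err0.0000 [-0.295  0.137  1.906 -0.     1.099] wrist [ 0.556 -0.143  0.501] fore-lamp 0.094 above tool-lamp 0.112 fore at [ 0.491 -0.123  0.535]
above 20 err0.0000 [-0.247  0.352  1.677 -0.084  1.452] wrist [ 0.669 -0.143  0.481] fore-lamp 0.123 above tool-lamp 0.201 fore at [ 0.504 -0.101  0.565]
above 40 err0.0000 [-0.216  0.573  1.469 -0.141  1.783] wrist [ 0.769 -0.143  0.423] fore-lamp 0.119 above tool-lamp 0.267 fore at [ 0.508 -0.086  0.56 ]
```

Kinematics are identified exactly. At tool-down the forearm would pass within about 5 cm of the lamp arm's centreline. Because the fingers close along y, I can grip with the tool pitched forward about y, which keeps the wrist and forearm under and behind the lamp arm. I'll check which pitch works.

```bash
python3 - <<'E'
from clr import *
np.set_printoptions(precision=3,suppress=True)
for t in(-25,-30,-35):
  for nm,p in(("view",[.34,-.142,.2]),("pick",[.449,-.142,.043]),("lift",[.449,-.142,.165]),("above",[.556,-.143,.165]),("place",[.556,-.143,.108])):
    q,e=ik(np.array(p),np.radians(t),[-.4,-.1,2.2,.3,.8])
    r=fk([*q,0],x);d1=segd(r[1],r[2],la,lb);d2=segd(r[2],r[3],la,lb);d3=segd(r[2],r[3],ba,la)
    print(t,nm,"err%.4f"%e,q,"wrist",r[2],"fore-lamp %.3f tool-lamp %.3f tool-lower %.3f"%(d1[0],d2[0],d3[0]))
E
```

```text
-25 view err0.0000 [-0.718 -0.616  2.489  0.346  0.96 ] wrist [ 0.2   -0.142  0.5  ] fore-lamp 0.243 tool-lamp 0.196 tool-lower 0.158
-25 pick err0.0000 [-0.504 -0.08   2.483  0.544  0.405] wrist [ 0.309 -0.142  0.343] fore-lamp 0.169 tool-lamp 0.169 tool-lower 0.119
-25 lift err0.0000 [-0.504 -0.309  2.384  0.32   0.704] wrist [ 0.309 -0.142  0.465] fore-lamp 0.131 tool-lamp 0.113 tool-lower 0.144
-25 above err0.0000 [-0.388 -0.083  2.204  0.274  0.631] wrist [ 0.416 -0.143  0.465] fore-lamp 0.029 tool-lamp 0.018 tool-lower 0.187
-25 place err0.0000 [-0.388 -0.002  2.25   0.334  0.509] wrist [ 0.416 -0.143  0.408] fore-lamp 0.050 tool-lamp 0.051 tool-lower 0.176
-30 view err0.0000 [-0.793 -0.668  2.536  0.457  0.941] wrist [ 0.175 -0.142  0.486] fore-lamp 0.265 tool-lamp 0.211 tool-lower 0.158
-30 pick err0.0000 [-0.543 -0.097  2.534  0.831  0.357] wrist [ 0.284 -0.142  0.329] fore-lamp 0.197 tool-lamp 0.197 tool-lower 0.119
-30 lift err0.0000 [-0.543 -0.349  2.438  0.446  0.642] wrist [ 0.284 -0.142  0.451] fore-lamp 0.156 tool-lamp 0.135 tool-lower 0.144
-30 above err0.0000 [-0.41
[... 215 characters left out ...]
-lamp 0.076 tool-lower 0.169
-35 view err0.0025 [-0.872 -0.7    2.57   0.569  0.944] wrist [ 0.155 -0.145  0.475] fore-lamp 0.283 tool-lamp 0.220 tool-lower 0.157
-35 pick err0.0025 [-0.585 -0.097  2.57   1.149  0.355] wrist [ 0.264 -0.145  0.316] fore-lamp 0.220 tool-lamp 0.220 tool-lower 0.118
-35 lift err0.0000 [-0.585 -0.383  2.491  0.604  0.592] wrist [ 0.259 -0.142  0.436] fore-lamp 0.180 tool-lamp 0.156 tool-lower 0.144
-35 above err0.0000 [-0.436 -0.143  2.317  0.568  0.466] wrist [ 0.366 -0.143  0.436] fore-lamp 0.076 tool-lamp 0.070 tool-lower 0.175
-35 place err0.0000 [-0.436 -0.045  2.36   0.768  0.356] wrist [ 0.366 -0.143  0.379] fore-lamp 0.104 tool-lamp 0.104 tool-lower 0.163
```

A pitch of −32° (tool leaning forward) keeps every pose under the lamp arm and inside the J3 range. Moving to a view pose with that pitch.

Emit:
jog_arm --deltas '[-0.052,-0.035,0.274,0,-16,0,0.5,-0.052,-0.035,0.274,0,-16,0,0.5,-0.052,-0.035,0.274,0,-16,0,0.5,-0.052,-0.035,0.274,0,-16,0,0.5,-0.052,-0.035,0.274,0,-16,0,0.5,-0.052,-0.035,0.274,0,-16,0,0.5,-0.052,-0.035,0.274,0,-16,0,0.5]' --squeeze 100

```text
time: 3.55
tool_pos: [0.3613, -0.1332, 0.1937]
tcp_rot: [-0.003, 2.595, 0.011]
wrist_force: [-0.4, -0.1, -0.7]
width: 0.747
grip_force: 0.0
```

```bash
python3 log.py; python3 - <<'E'
from h import *
from workcell import readout,read_camera
np.set_printoptions(precision=4,suppress=True)
w=read_camera("wrist");np.save("w1.npy",w,allow_pickle=True);cv2.imwrite("pics/w1.png",w["color"])
print(w["origin"],readout.read_state()["wrist_force"])
for nm,lo,hi in(("pink",(155,120,60),(174,255,255)),("teal",(80,120,40),(95,255,255))):
    for b in blobs(w["color"],lo,hi,100): print(nm,b,onz(w,*b[1],.035))
E
```

```text
3.55 [-0.73  -0.63   2.539  0.479  0.872 -2.548] [ 0.3613 -0.1332  0.1937] [-0.0035  2.5951  0.0114]
[ 0.2236 -0.1325  0.2563] [-0.7088  0.4436 -0.169 ]
pink ([487, 91, 40, 38, 1104], [506.7, 109.5]) [0.3719 0.0174 0.035 ]
pink ([298, 146, 43, 50, 1722], [318.8, 170.5]) [ 0.4401 -0.135   0.035 ]
pink ([529, 169, 111, 110, 6799], [584.1, 229.3]) [0.5409 0.1882 0.035 ]
pink ([502, 236, 31, 41, 816], [517.9, 255.6]) [0.6031 0.1365 0.035 ]
pink ([301, 243, 37, 36, 745], [318.7, 258.9]) [ 0.6097 -0.1365  0.035 ]
```

View pics/w1.png

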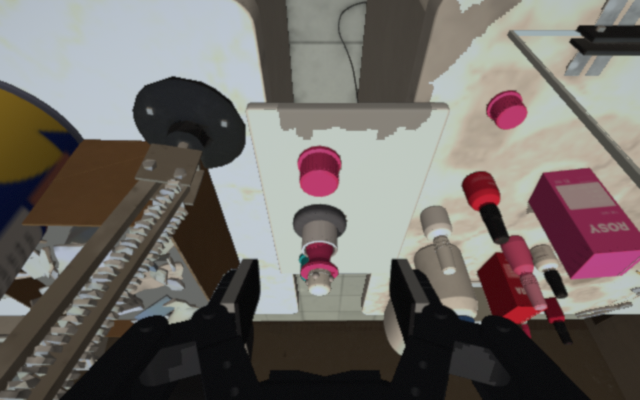

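The wrist view shows the pink cap at (319,171), the stamper with its shoulder at (319,270) and head at (318,284), the lamp's lower arm at left and the screen edge at upper right. J6 is sitting at its limit, so I'll back off slightly and flip the tool a half turn, which also puts the camera on top.

Emit:
jog_arm --deltas '[0,-0.03,-0.06,0,0,8,0.5,0,-0.03,-0.06,0,0,16,0.5,0,-0.03,-0.06,0,0,25,0.5,0,-0.03,-0.06,0,0,33,0.5,0,-0.03,-0.06,0,0,42,0.5,0,-0.03,-0.06,0,0,50,0.5,0,-0.03,-0.06,0,0,59,0.5,0,-0.03,-0.06,0,0,67,0.5]'

```text
time: 4.4
tool_pos: [0.3313, -0.1677, 0.2537]
tcp_rot: [1.465, 2.201, 0.416]
wrist_force: [-0.6, 0.2, -0.5]
width: 0.747
grip_force: 0.0
```

Emit:
jog_arm --deltas '[0,0,0,0,0,68,0.5,0,0,0,0,0,68,0.5,0,0,0,0,0,68,0.5,0,0,0,0,0,68,0.5,0,0,0,0,0,68,0.5,0,0,0,0,0,68,0.5,0,0,0,0,0,68,0.5,0,0,0,0,0,68,0.5]'

```text
time: 5.2
tool_pos: [0.3313, -0.1677, 0.2537]
tcp_rot: [2.618, 1.077, 0.749]
wrist_force: [0.2, -0.5, -0.4]
width: 0.749
grip_force: 0.0
```

Emit:
jog_arm --deltas '[0,0,0,0,0,45,0.5,0,0,0,0,0,45,0.5,0,0,0,0,0,45,0.5,0,0,0,0,0,45,0.5,0,0,0,0,0,45,0.5,0,0,0,0,0,45,0.5]'

```text
time: 5.8
tool_pos: [0.3313, -0.1677, 0.2537]
tcp_rot: [3.017, -0.005, 0.865]
wrist_force: [0.7, 0.9, -0.3]
width: 0.755
grip_force: 0.0
```

```bash
python3 log.py; python3 - <<'E'
from h import *
from workcell import readout,read_camera
np.set_printoptions(precision=4,suppress=True)
s=readout.read_state();print(R.from_rotvec(s["tcp_rot"]).as_matrix(),s["wrist_force"])
w=read_camera("wrist");np.save("w2.npy",w,allow_pickle=True);cv2.imwrite("pics/w2.png",w["color"])
print(w["origin"])
for nm,lo,hi in(("pink",(155,120,60),(174,255,255)),("teal",(80,120,40),(95,255,255))):
    for b in blobs(w["color"],lo,hi,100): print(nm,b,onz(w,*b[1],.035))
E
```

```text
5.8 [-0.927 -0.696  2.461  0.501  1.073  0.472] [ 0.3313 -0.1677  0.2537] [ 3.0175 -0.0047  0.865 ]
[[ 0.8481 -0.0036  0.5298]
 [-0.0022 -1.     -0.0033]
 [ 0.5298  0.0016 -0.8481]] [ 0.7229  0.9301 -0.314 ]
[ 0.335  -0.1656  0.4035]
pink ([72, 44, 44, 39, 909], [94.0, 63.9]) [0.6106 0.1379 0.035 ]
pink ([279, 73, 36, 36, 638], [298.0, 93.7]) [ 0.566  -0.1326  0.035 ]
pink ([0, 90, 110, 83, 5648], [51.3, 129.2]) [0.5169 0.1765 0.035 ]
pink ([283, 165, 34, 38, 1023], [299.0, 183.4]) [ 0.4452 -0.1357  0.035 ]
pink ([149, 222, 29, 22, 508], [163.1, 232.1]) [0.3865 0.0217 0.035 ]
teal ([294, 27, 30, 40, 928], [308.7, 46.1]) [ 0.6373 -0.1458  0.035 ]
```

View pics/w2.png

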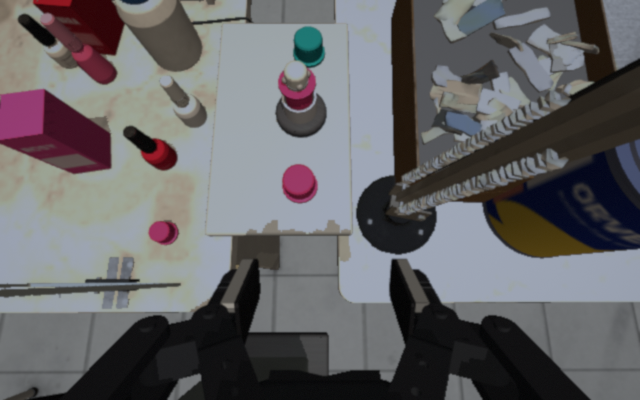

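This view has the pink cap at (299,183), the stamper shoulder at (297,85), the head at (296,72) and teal at (308,46). The lamp post is well to the right. Now I'll refine the positions from the bright top discs.

```bash
python3 - <<'E'
from h import *
np.set_printoptions(precision=4,suppress=True)
C={"S":np.load("side.npy",allow_pickle=True).item(),"T":np.load("top.npy",allow_pickle=True).item(),"W2":np.load("w2.npy",allow_pickle=True).item(),"W1":np.load("w1.npy",allow_pickle=True).item()}
def hsv(i): return cv2.cvtColor(i,cv2.COLOR_BGR2HSV)
rois={"S":[(271,312,23,27),(325,290,24,34)],"T":[(384,213,19,18),(386,175,19,15)],"W2":[(280,160,40,45),(276,55,42,60)],"W1":[(295,143,50,56),(298,240,44,60)]}
for k,c in C.items():
    x,y,w,h=rois[k][0];p=cv2.resize(c["color"][y:y+h,x:x+w],None,fx=4,fy=4,interpolation=cv2.INTER_CUBIC);H=hsv(p)
    m=(H[...,0]>150)&(H[...,0]<178)&(H[...,1]>110);V=H[...,2]
    t,_=cv2.threshold(V[m].reshape(-1,1),0,255,cv2.THRESH_OTSU)
    for nm,mm,z in(("all",m,.033),("top",m&(V>t),.048)):
        n,_,st,ce=cv2.connectedComponentsWithStats(mm.astype(np.uint8));i=1+st[1:,4].argmax()
        u,v=(ce[i]+.5)/4-.5+[x,y];print(k,"cap",nm,(round(u,1),round(v,1)),(st[i][2:4]/4),onz(c,u,v,z))
    x,y,w,h=rois[k][1];p=cv2.resize(c["color"][y:y+h,x:x+w],None,fx=4,fy=4,interpolation=cv2.INTER_CUBIC);H=hsv(p)
    mm=(H[...,1]<70)&(H[...,2]>130)
    n,l,st,ce=cv2.connectedComponentsWithStats(mm.astype(np.uint8))
    for i in range(1,n):
        if st[i,4]>400:
            u,v=(ce[i]+.5)/4-.5+[x,y];print(k,"white",(round(u,1),round(v,1)),st[i][:4]/4+[x,y,0,0],onz(c,u,v,.105))
E
python3 - <<'E'
import sys;sys.path.insert(0,".")
from h import *
import os;os.chdir(".")
W=np.load("w2.npy",allow_pickle=True).item()
im=cv2.resize(W["color"][20:220,240:360],None,fx=3,fy=3,interpolation=cv2.INTER_CUBIC)
S=np.load("side.npy",allow_pickle=True).item()
b=cv2.resize(S["color"][280:350,310:365],None,fx=7,fy=7,interpolation=cv2.INTER_CUBIC)
o=np.zeros((600,760,3),np.uint8);o[:,:360]=im;o[:490,370:755]=b;cv2.imwrite("pics/m.png",o)
E
```

```text
S cap all (np.float64(282.1), np.float64(325.1)) [23. 27.] [ 0.4497 -0.1405  0.033 ]
S cap top (np.float64(281.5), np.float64(319.4)) [20.25 16.25] [ 0.4494 -0.1389  0.048 ]
S white (np.float64(337.6), np.float64(297.1)) [325. 290.  24.  25.] [ 0.5525 -0.1381  0.105 ]
S white (np.float64(332.6), np.float64(318.3)) [325.   307.75  20.75  15.5 ] [ 0.54   -0.1832  0.105 ]
T cap all (np.float64(392.8), np.float64(221.4)) [15. 15.] [ 0.4492 -0.1358  0.033 ]
T cap top (np.float64(394.0), np.float64(221.0)) [13.75 15.  ] [ 0.4485 -0.1366  0.048 ]
T white (np.float64(399.8), np.float64(178.6)) [386. 175.  19.  15.] [ 0.5599 -0.1485  0.105 ]
T white (np.float64(396.6), np.float64(181.7)) [393.25 178.     8.     8.  ] [ 0.5512 -0.1391  0.105 ]
W2 cap all (np.float64(299.0), np.float64(183.4)) [34.25 38.  ] [ 0.4458 -0.1355  0.033 ]
W2 cap top (np.float64(298.5), np.float64(181.6)) [34.25 38.  ] [ 0.4435 -0.1361  0.048 ]
W2 white (np.float64(288.3), np.float64(70.5)) [276.    55.    31.25  50.5 ] [ 0.5498 -0.128   0.105 ]
W2 white (np.float64(308.8), np.float64(91.0)) [282.75  66.    35.25  46.75] [ 0.5253 -0.1501  0.105 ]
W1 cap all (np.float64(318.8), np.float64(170.6)) [43.   50.25] [ 0.4422 -0.1349  0.033 ]
W1 cap top (np.float64(318.7), np.float64(182.6)) [38.5  26.75] [ 0.4434 -0.135   0.048 ]
W1 white (np.float64(321.5), np.float64(276.4)) [298. 240.  44.  60.] [ 0.5233 -0.1326  0.105 ]
```

View pics/m.png

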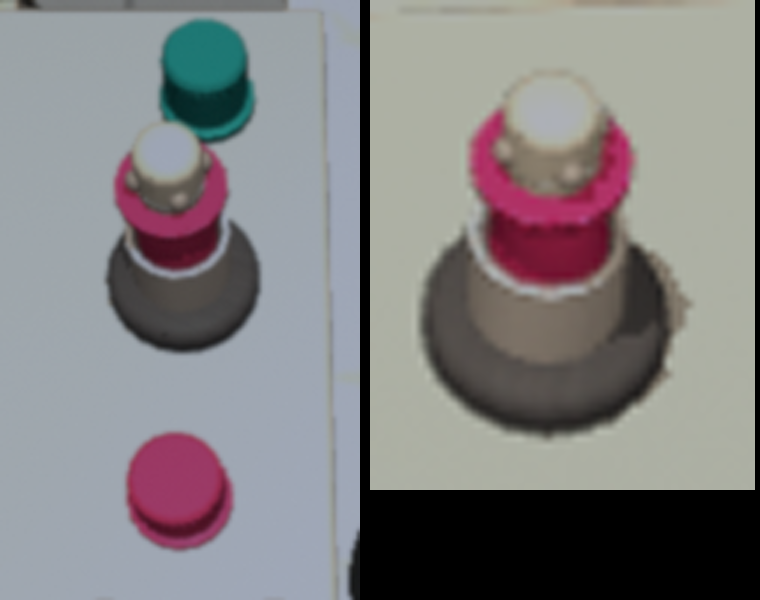

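```bash
python3 - <<'E'
from h import *
np.set_printoptions(precision=4,suppress=True)
S=np.load("side.npy",allow_pickle=True).item();T=np.load("top.npy",allow_pickle=True).item();W=np.load("w2.npy",allow_pickle=True).item()
for n,c,p,z in(("cap",W,(298.7,179.7),.048),("ring",W,(297.2,81.7),.09),("head",W,(295.7,70.7),.112),("teal",W,(308.3,38.3),.048),
  ("cap",S,(281.9,319.6),.048),("ring",S,(336,302.6),.09),("head",S,(335.9,296),.112),("cap",T,(394,221),.048),("head",T,(396.6,182),.112)):
    print("S" if c is S else "T" if c is T else "W2",n,onz(c,*p,z))
print(tri(S,(281.9,319.6),W,(298.7,179.7)),tri(S,(336,302.6),W,(297.2,81.7)))
E
```

```text
W2 cap [ 0.4458 -0.1363  0.048 ]
W2 ring [ 0.5464 -0.1364  0.09  ]
W2 head [ 0.5445 -0.1366  0.112 ]
W2 teal [ 0.6384 -0.1459  0.048 ]
S cap [ 0.4501 -0.1393  0.048 ]
S ring [ 0.5501 -0.1384  0.09  ]
S head [ 0.5491 -0.1412  0.112 ]
T cap [ 0.4485 -0.1366  0.048 ]
T head [ 0.549  -0.1378  0.112 ]
(array([ 0.4488, -0.1352,  0.0415]), np.float64(0.002169102476519328)) (array([ 0.55  , -0.1355,  0.0856]), np.float64(0.0013601080664303923))
```

The views agree: cap at (0.4485, −0.1375) and stamper at (0.549, −0.138), 100 mm apart, which fits the stated spacing. Now approaching to 50 mm short of the grasp.

Emit:
jog_arm --deltas '[-0.012,-0.031,0.19,0,0,0,0.5,-0.012,-0.031,0.19,0,0,0,0.5,-0.012,-0.031,0.19,0,0,0,0.5,-0.012,-0.031,0.19,0,0,0,0.5,-0.012,-0.031,0.19,0,0,0,0.5,-0.012,-0.031,0.19,0,0,0,0.5]'

```text
time: 6.45
tool_pos: [0.4248, -0.138, 0.0847]
tcp_rot: [-3.02, -0.002, -0.856]
wrist_force: [-0.1, 0.7, 0.9]
width: 0.75
grip_force: 0.0
```

```bash
python3 log.py; python3 - <<'E'
from h import *
from workcell import readout,read_camera
np.set_printoptions(precision=4,suppress=True)
w=read_camera("wrist");np.save("w3.npy",w,allow_pickle=True);cv2.imwrite("pics/w3.png",w["color"])
for b in blobs(w["color"],(155,120,60),(174,255,255),100): print(b,onz(w,*b[1],.04))
E
```

```text
6.45 [-0.592 -0.265  2.568  0.71   0.469  0.396] [ 0.4248 -0.138   0.0847] [-3.0204e+00 -2.4000e-03 -8.5550e-01]
([285, 23, 79, 83, 2924], [324.8, 71.5]) [ 0.5667 -0.1358  0.04  ]
([0, 28, 8, 30, 137], [2.3, 44.9]) [0.5877 0.0925 0.04  ]
([291, 213, 65, 68, 3463], [323.2, 246.4]) [ 0.4464 -0.1352  0.04  ]
([35, 311, 64, 48, 2027], [65.0, 336.4]) [0.3946 0.0129 0.04  ]
```

View pics/w3.png

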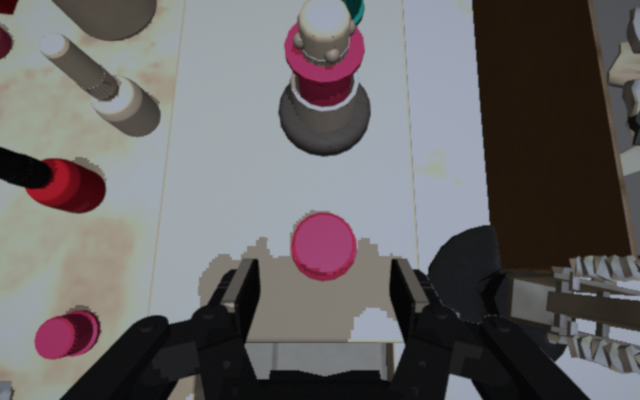

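The cap top at (323,246) sits midway between the fingers (247 to 400), so y is aligned. Next: go the rest of the way in two parts.

Emit:
jog_arm --deltas '[0,0,0.02,0,0,0,0.5,0,0,0.038,0,0,0,0.5,0,0,0.038,0,0,0,0.5]'

```text
time: 6.8
tool_pos: [0.4458, -0.1404, 0.0552]
tcp_rot: [3.018, -0.002, 0.865]
wrist_force: [-0.3, 0.2, -0.5]
width: 0.749
grip_force: 0.0
```

```bash
python3 log.py
```

```text
6.8 [-0.558 -0.143  2.555  0.881  0.369  0.238] [ 0.4458 -0.1404  0.0552] [ 3.0177e+00 -2.0000e-03  8.6500e-01]
```

Emit:
jog_arm --deltas '[-0.004,-0.003,0.011,0,0,0,0.5,-0.004,-0.003,0.011,0,0,0,0.5]'

```text
time: 7.0
tool_pos: [0.4472, -0.1367, 0.0432]
tcp_rot: [3.019, -0.002, 0.864]
wrist_force: [-0.4, -0.1, -0.1]
width: 0.746
grip_force: 0.0
```

```bash
python3 log.py
```

```text
7.0 [-0.546 -0.111  2.561  0.955  0.341  0.169] [ 0.4472 -0.1367  0.0432] [ 3.0191e+00 -2.0000e-03  8.6360e-01]
```

Emit:
jog_arm --deltas '[0,0,0,0,0,0,-1,0,0,0,0,0,0,-1,0,0,0,0,0,0,-1,0,0,0,0,0,0,-1,0,0,0,0,0,0,-1,0,0,0,0,0,0,-1]' --squeeze 70

```text
time: 7.6
tool_pos: [0.4477, -0.1371, 0.0433]
tcp_rot: [3.019, -0.002, 0.864]
wrist_force: [-9.0, 0.7, 15.2]
width: 0.421
grip_force: 69.0
```

```bash
python3 log.py;python3 - <<'E'
from h import *
from workcell import read_camera
np.set_printoptions(precision=4,suppress=True)
w=read_camera("wrist");cv2.imwrite("pics/w4.png",w["color"][150:,150:500])
E
```

```text
7.6 [-0.545 -0.11   2.56   0.956  0.34   0.169] [ 0.4477 -0.1371  0.0433] [ 3.0186e+00 -1.6000e-03  8.6370e-01]
```

View pics/w4.png

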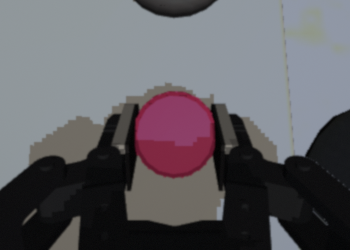

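The gripper holds the cap centrally, and the cap top fills the gap between the pads. Lifting it straight up in world z.

Emit:
jog_arm --deltas '[0.003,0,-0.005,0,0,0,-1,0.016,0,-0.026,0,0,0,-1,0.037,0,-0.06,0,0,0,-1,0.063,0,-0.1,0,0,0,-1,0.063,0,-0.1,0,0,0,-1,0.063,0,-0.1,0,0,0,-1]'

```text
time: 8.25
tool_pos: [0.4485, -0.1371, 0.1621]
tcp_rot: [3.017, -0.001, 0.864]
wrist_force: [-0.2, -0.4, -0.7]
width: 0.419
grip_force: 70.0
```

```bash
python3 log.py;python3 - <<'E'
from h import *
from workcell import read_camera
np.set_printoptions(precision=4,suppress=True)
o=np.zeros((480,1,3),np.uint8)
s=read_camera("side");np.save("s5.npy",s,allow_pickle=True)
w=read_camera("wrist");np.save("w5.npy",w,allow_pickle=True)
a=cv2.resize(s["color"][240:360,230:350],None,fx=4,fy=4,interpolation=cv2.INTER_CUBIC);b=w["color"][:400,170:480]
o=np.zeros((480,800,3),np.uint8);o[:,:480]=a;o[:400,485:795]=b;cv2.imwrite("pics/l5.png",o)
E
```

```text
8.25 [-0.543 -0.367  2.467  0.494  0.608  0.681] [ 0.4485 -0.1371  0.1621] [ 3.0168e+00 -8.0000e-04  8.6430e-01]
```

View pics/l5.png

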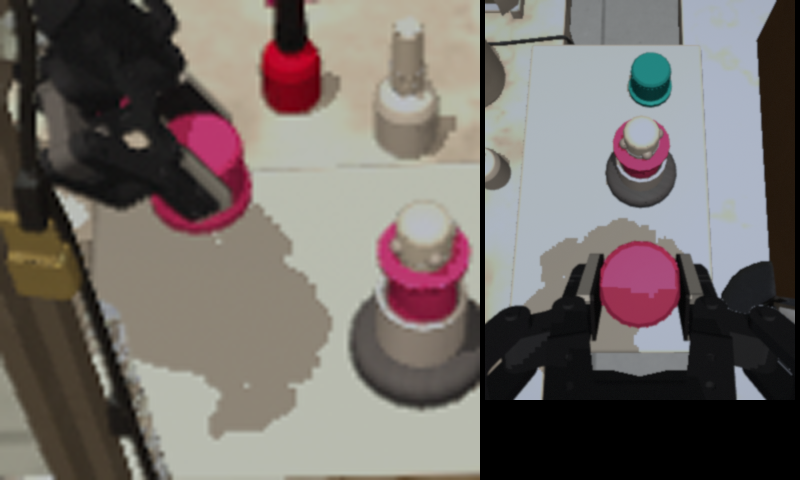

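I've now viewed 11 pictures, one over the limit of 10, so I'll work only from numbers from here on. The last one shows the cap held upright, its rim level, with the stamper shoulder at about (326,145) and head at about (327,132) in the wrist image. Now I'll measure the cap-to-stamper offset numerically.

```bash
python3 - <<'E'
from h import *
np.set_printoptions(precision=4,suppress=True)
w=np.load("w5.npy",allow_pickle=True).item()
g=cv2.cvtColor(w["color"],cv2.COLOR_BGR2HSV);m=cv2.inRange(g,(155,90,50),(176,255,255))
for (x,y,ww,hh),z in(((300,105,60,70),.09),((270,230,110,110),.167)):
    s=m[y:y+hh,x:x+ww];n,l,st,ce=cv2.connectedComponentsWithStats(s);i=1+st[1:,4].argmax();b=st[i]
    rows=np.where((l==i).any(1))[0];r0=l==i
    k=r0.sum(1).argmax() if 0 else max(range(hh),key=lambda r:(np.ptp(np.where(r0[r])[0]) if r0[r].any() else 0))
    c=np.where(r0[k])[0];u=x+(c.min()+c.max())/2
    print("bbox",b[:4]+[x,y,0,0],"widest row",y+k,"mid col",u,"width",np.ptp(c)+1,onz(w,u,y+k,z))
wm=cv2.inRange(g,(0,0,120),(180,70,255))[110:160,310:345];n,l,st,ce=cv2.connectedComponentsWithStats(wm)
for i in range(1,n):
    if 80<st[i,4]<1200: print("white",st[i]+[310,110,0,0,0],ce[i]+[310,110],onz(w,*(ce[i]+[310,110]),.106))
print(onz(w,325,283,.167))
E
```

```text
bbox [300 122  55  53] widest row 144 mid col 327.0 width 55 [ 0.5464 -0.1362  0.09  ]
bbox [284 241  81  87] widest row 279 mid col 324.0 width 81 [ 0.4501 -0.1341  0.167 ]
[ 0.4484 -0.1345  0.167 ]
```

Emit:
jog_arm --deltas '[0.02,0.001,0.015,0,0,0,-1,0.04,0.001,0.03,0,0,0,-1,0.06,0.001,0.044,0,0,0,-1,0.081,0.001,0.059,0,0,0,-1,0.081,0.001,0.059,0,0,0,-1,0.081,0.001,0.059,0,0,0,-1]' --squeeze 110

```text
time: 8.95
tool_pos: [0.5458, -0.1364, 0.1484]
tcp_rot: [-3.022, 0.002, -0.85]
wrist_force: [0.7, -0.9, -0.9]
width: 0.402
grip_force: 109.7
```

```bash
python3 log.py;python3 - <<'E'
from h import *
from workcell import read_camera,readout
np.set_printoptions(precision=4,suppress=True)
print(readout.read_state()["wrist_force"])
s=read_camera("side");t=read_camera("top");np.save("s6.npy",s,allow_pickle=True)
for n,c in(("S",s),("T",t)):
    for b in blobs(c["color"],(155,110,60),(176,255,255),30):
        p=onz(c,*b[1],.15)
        if .4<p[0]<.65 and abs(p[1]+.14)<.06: print(n,b,p)
E
```

```text
8.95 [-0.414 -0.125  2.313  0.467  0.489  0.795] [ 0.5458 -0.1364  0.1484] [-3.0222e+00  1.6000e-03 -8.5000e-01]
[ 0.6669 -0.9424 -0.8872]
S ([251, 259, 14, 15, 157], [257.2, 266.6]) [ 0.4107 -0.0987  0.15  ]
S ([324, 271, 24, 50, 579], [336.7, 297.6]) [ 0.5466 -0.1755  0.15  ]
T ([393, 173, 13, 10, 99], [399.4, 177.4]) [ 0.5533 -0.1387  0.15  ]
```

Emit:
jog_arm --deltas '[0,0,0,0,0,0,-1,0,0,0,0,0,0,-1]'

```text
time: 9.25
tool_pos: [0.5466, -0.1373, 0.1512]
tcp_rot: [3.022, -0.003, 0.858]
wrist_force: [0.5, 0.4, 0.0]
width: 0.409
grip_force: 109.7
```

```bash
python3 log.py; python3 - <<'E'
from workcell import readout
s=readout.read_state();print(s["wrist_force"],s["torque"],s["joint_torque"].round(1))
E
```

```text
9.25 [-0.415 -0.129  2.313  0.467  0.488  0.795] [ 0.5466 -0.1373  0.1512] [ 3.022e+00 -2.900e-03  8.578e-01]
[0.52701449 0.40504006 0.04518071] [ 0.02143719  0.26952815 -0.04287332] [  0.  -26.7 -34.1   0.9  -2.   -0. ]
```

Emit:
jog_arm --deltas '[-0.002,0.001,0.004,0,0,0,-1,-0.004,0.001,0.008,0,0,0,-1,-0.006,0.001,0.011,0,0,0,-1,-0.008,0.001,0.015,0,0,0,-1,-0.01,0.001,0.018,0,0,0,-1,-0.01,0.001,0.018,0,0,0,-1]'

```text
time: 9.85
tool_pos: [0.5478, -0.138, 0.1297]
tcp_rot: [-3.022, 0.002, -0.856]
wrist_force: [0.6, 0.1, -0.7]
width: 0.401
grip_force: 109.7
```

```bash
python3 log.py; python3 - <<'E'
from workcell import readout
s=readout.read_state();print(s["wrist_force"],s["torque"])
E
```

```text
9.85 [-0.416 -0.091  2.327  0.515  0.445  0.741] [ 0.5478 -0.138   0.1297] [-3.0222e+00  2.4000e-03 -8.5580e-01]
[ 0.64922012  0.14099451 -0.65296931] [0.07427785 0.27494077 0.0238914 ]
```

The cap is already 12 mm over the head with no side force. Now pressing straight down in small steps.

Emit:
jog_arm --deltas '[-0.001,0,0.0017,0,0,0,-1,-0.002,0,0.0034,0,0,0,-1,-0.003,0,0.005,0,0,0,-1,-0.003,0,0.005,0,0,0,-1]'

```text
time: 10.25
tool_pos: [0.5486, -0.138, 0.1254]
tcp_rot: [-3.022, 0.002, -0.859]
wrist_force: [-5.1, 2.8, 7.2]
width: 0.403
grip_force: 110.5
```

Emit:
jog_arm --deltas '[-0.001,0,0.0017,0,0,0,-1,-0.001,0,0.0017,0,0,0,-1]'

```text
time: 10.45
tool_pos: [0.5487, -0.138, 0.1238]
tcp_rot: [-3.021, 0.001, -0.859]
wrist_force: [-6.4, 2.2, 7.5]
width: 0.4
grip_force: 110.8
```

Emit:
jog_arm --deltas '[-0.001,0,0.0017,0,0,0,-1,-0.001,0,0.0017,0,0,0,-1]'

```text
time: 10.65
tool_pos: [0.5485, -0.138, 0.1217]
tcp_rot: [-3.022, 0.001, -0.859]
wrist_force: [-4.0, 0.5, 1.4]
width: 0.405
grip_force: 109.9
```

Emit:
jog_arm --deltas '[-0.0019,0,0.0012,0,0,0,-1,-0.0019,0,0.0012,0,0,0,-1]'

```text
time: 10.85
tool_pos: [0.5472, -0.1382, 0.1186]
tcp_rot: [3.022, -0.002, 0.858]
wrist_force: [-1.0, 0.2, -1.5]
width: 0.407
grip_force: 109.8
```

Emit:
jog_arm --deltas '[-0.001,0,0.0017,0,0,0,-1,-0.001,0,0.0017,0,0,0,-1]'

```text
time: 11.05
tool_pos: [0.5475, -0.1382, 0.1171]
tcp_rot: [-3.022, 0.002, -0.858]
wrist_force: [-5.2, 1.7, 5.7]
width: 0.406
grip_force: 110.5
```

Emit:
jog_arm --deltas '[-0.001,0,0.0017,0,0,0,-1,-0.001,0,0.0017,0,0,0,-1]'

```text
time: 11.25
tool_pos: [0.5477, -0.1382, 0.1156]
tcp_rot: [-3.022, 0.002, -0.859]
wrist_force: [-9.4, 1.6, 8.9]
width: 0.403
grip_force: 111.0
```

The force pattern fits a click. It rose past 7.5 N, dropped to about 0 at TCP z 0.1217 to 0.1186, then contact came again with the lower edge at 0.090, which is the shoulder height, at about 2.5 N/mm. I'll keep pressing and trim x back against the side force.

Emit:
jog_arm --deltas '[-0.0018,0,0.0012,0,0,0,-1,-0.0036,0,0.0024,0,0,0,-1,-0.0036,0,0.0024,0,0,0,-1]'

```text
time: 11.55
tool_pos: [0.5476, -0.1383, 0.1137]
tcp_rot: [3.02, -0.002, 0.864]
wrist_force: [-7.4, 5.1, 14.1]
width: 0.403
grip_force: 111.4
```

Emit:
jog_arm --deltas '[-0.0013,0,0.0016,0,0,0,-1,-0.0013,0,0.0016,0,0,0,-1]'

```text
time: 11.75
tool_pos: [0.5477, -0.1383, 0.1122]
tcp_rot: [3.02, -0.002, 0.865]
wrist_force: [-9.4, 5.9, 16.5]
width: 0.403
grip_force: 111.9
```

Emit:
jog_arm --deltas '[-0.0018,-0.001,0.0015,0,0,0,-1,-0.0025,-0.001,0.0022,0,0,0,-1,-0.0025,-0.001,0.0022,0,0,0,-1]'

```text
time: 12.05
tool_pos: [0.5477, -0.1382, 0.1104]
tcp_rot: [3.017, -0.002, 0.869]
wrist_force: [-11.8, 3.9, 21.6]
width: 0.406
grip_force: 112.6
```

Emit:
jog_arm --deltas '[0,0,0,0,0,0,-1,0,0,0,0,0,0,-1,0,0,0,0,0,0,-1]'

```text
time: 12.35
tool_pos: [0.5477, -0.1382, 0.1105]
tcp_rot: [3.017, -0.002, 0.869]
wrist_force: [-11.5, 3.8, 20.4]
width: 0.405
grip_force: 112.6
```

```bash
python3 - <<'E'
from h import *
from workcell import read_camera,readout
np.set_printoptions(precision=4,suppress=True)
st=readout.read_state();print(st["wrist_force"],st["tool_pos"],st["q"],st["torque"])
s=read_camera("side");s0=np.load("side.npy",allow_pickle=True).item()
for nm,c in(("before",s0),("now",s)):
    for b in blobs(c["color"],(155,110,60),(176,255,255),30):
        if 300<b[1][0]<360 and b[1][1]>260: print(nm,b)
    for b in blobs(c["color"],(80,120,40),(95,255,255),100): print(nm,"teal",b)
    h=cv2.cvtColor(c["color"],cv2.COLOR_BGR2HSV)[288:316,322:350];print(nm,"white px in head area",int(((h[...,1]<60)&(h[...,2]>170)).sum()))
for z in(.0825,.1155): print("expected cap edge/top px z",z,proj(s,[.5485,-.138,z]))
for p in((303,255),(333,265)):
    d=cv2.absdiff(s["color"][p[1]-20:p[1]+18,p[0]-14:p[0]+14],s0["color"][p[1]-20:p[1]+18,p[0]-14:p[0]+14]);print("polish diff",d.mean().round(1))
E
```

```text
[-11.5373   3.8445  20.4371] [ 0.5477 -0.1382  0.1105] [-0.417  -0.0605  2.3464  0.588   0.3947  0.661 ] [0.6569 0.06   0.3225]
before ([325, 296, 22, 25, 284], [335.1, 310.1])
before teal ([373, 312, 23, 27, 494], [384.4, 324.9])
before white px in head area 332
now ([325, 286, 23, 35, 362], [337.6, 303.6])
now teal ([373, 312, 23, 27, 493], [384.5, 324.8])
now white px in head area 57
expected cap edge/top px z 0.0825 (np.float64(334.98807671606016), np.float64(305.0909402463423))
expected cap edge/top px z 0.1155 (np.float64(335.44880454921565), np.float64(293.31862721764566))
polish diff 79.4
polish diff 51.2
```

The cap top edge shows at row 286, against 285.5 expected for a seated cap (about 282 if it were still on the nubs). The push is 20.4 N at 7.8 mm of cushion travel, which matches the stated spring. Teal hasn't moved. Handing in.

```bash
python3 -c "
from workcell import finish_job
print(finish_job())"
```

```text
the job is handed in; nothing more can be done
None
```

The pink cap is clicked home on the stamper's shoulder and still held down with about 20 N, cushion pressed in about 8 mm. The job took 12.4 s and the teal cap didn't move. I couldn't confirm the polish bottles by camera at the end, as the gripper probably blocked that view, and I viewed 11 pictures, one over the limit of 10.

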